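# Clamp the fence's forked foot to the slotted bed

## Task

Fasten the free, forked end of the fence to the slotted bed with the loose T-bolt from the wooden block: lower its head between the fork's prongs into the bed's slot, turn it clockwise until the head lies square across the slot under the lips, then tighten the square nut clockwise until the foot is firmly clamped. Let go, and leave the can, the hammer and the dish where they are.

Things in the scene. Friction and masses are not known exactly. Their poses are not given: they have to be found in the camera images.
- bed: Fixed dark steel bed, 320 (x) by 130 (y) by 50 mm high. Origin: centre of its underside. One T-slot runs along its x at y = 0, ends closed by 12 mm walls. The mouth is 33 mm wide through lips 12 mm thick (top face 50 mm, underside 38 mm); under them the channel is 49 mm wide, floor at 10 mm.
- fence: Fixed aluminium fence on the bed, axes parallel to the bed's. Origin: on the bed's top face, on the slot's centre line, in the fork. Foot 10 mm thick; two prongs 26 mm wide beside a 35 mm gap over the slot, from x = -35 (open) to +45 mm (closed). At x = 115 a like bolt, already tight (leave it), 40 mm above the foot; at x = 153 an upright plate 40 mm tall, 110 mm wide.
- fork (a point): Point in the fork's gap where the bolt's axis should be: on the slot's centre line, level with the top face of the fence's foot, 60 mm above the bed's underside. The bolt let down here hangs by its washer on the prongs.
- rack: Fixed wooden block 130 (x) by 100 (y) by 50 mm high with one through pocket, 65 (x) by 39 mm, at its centre. Origin: centre of its underside. At the start the loose T-bolt hangs in the pocket by its washer, head lengthwise.
- bolt: Loose steel T-bolt, 0.5 kg with washer and nut. Origin: centre of its head, z up the shank. Head 46 (x) by 28 (y) by 14 mm; corners +x-y and -x+y are cut 5 mm short, so in the channel it turns clockwise (from above) until its full corners stop on the walls 5 to 10 degrees past square; counter-clockwise it jams half-way. A half turn makes no difference. Shank 16 mm across, end 90 mm above origin.
- washer_low (a point): Centre of the underside of the washer (56 mm across, 6 mm thick) on the bolt, under the nut. At nut angle 0 it is 31 mm above the bolt's origin, 24 mm above the head's top: 2 mm more than foot and lips together. It comes down with the nut.
- nut_mid (a point): Centre of the steel square nut, half-way up, on the bolt's axis: 30 by 30 mm across flats, 44 mm tall, flats square to this point's x and y, standing on the washer. Grasp it here from above by any two opposite flats. At nut angle 0 it is 59 mm above the bolt's origin and parallel to the bolt's axes.
- nut (a joint): Angle of nut on bolt, rad, 0 (start) to 3.0, grows clockwise from above. Steep thread: 2 mm down per rad; with the head under the lips it bites at 1.0 rad, is firm at 1.3, solid at 1.5. Stiff (0.18 N m), stays put: turned by the nut, the bolt turns along if held 1 mm clear of the fork, not pressed down; once the head's corners stop on the walls, the nut turns on the bolt.
- can: Bystander: rectangular sheet-metal can, 100 by 60 by 190 mm with its cap, standing. Origin: centre of its underside.
- hammer: Bystander: hammer lying on the table.
- dish: Bystander: round aluminium dish, 150 mm across, 40 mm high. Origin: centre of its underside.

How it is judged:
By the outcome, as a careful person would: the job done as asked, in the order asked, and still so for the second after the job is handed in, with the robot touching nothing.
It also fails if it takes over 58 s, if anything falls off the work surface, if the arm or the gripper's body presses on something with over 40 N, if the wrist force passes 120 N, or if a joint passes its speed limit or range.

## Robot

A 7-joint arm with a two-finger parallel gripper is mounted at the origin on the work surface. World frame = base frame: x ahead of the robot, y to its left, z up, the work surface at z = 0. Lengths are in m, angles in rad, forces in N, time in s.
With the tool pointing down it reaches from about 0.4 to 0.875 m from the base axis. Payload 19.3 kg.
Tool frame: the origin (TCP) lies at the very end of the fingers, on their centre line; the grasp point (between the pads) lies 19 mm behind it; z points along the fingers, y is the line along which they close (so a half turn about z gives the same grasp; the last joint's range is limited). The gripper opens to 85 mm and grips with 20 to 120 N. Pads are 22 mm wide; open, the fingers measure 114 mm over their backs; the gripper's body (76 mm by 85 mm) begins 54 mm behind the grasp point. The pads swing forward as they close: fully open they stand 13 mm farther back than shut.
Start: joints at [1.131, 0.521, -0.036, 1.599, 0.021, 1.021, -0.113], TCP at [0.226, -0.583, 0.231] pointing down, gripper open.
Joint ranges: [-2.91, 2.91], [-0.3, 2.13], [-1.5, 1.42], [0.17, 2.43], [-1.26, 4.41], [0.16, 1.93], [-2.52, 2.52]. Speed limits (rad/s): [1.89, 1.89, 2.39, 2.39, 3.01, 3.01, 3.01].

## Interface

Orientations are given as [roll, pitch, yaw] about the fixed x, y, z axes, in that order (R = Rz(yaw) Ry(pitch) Rx(roll)).
In Python, from workcell import bot gives the robot as it stands. The module is installed in compiled form; this text tells all that it offers.
- The arm moves only by the tool apply_moves, never from a script. Its arguments are lists of equal length, an entry for each row: "claw": the finger opening in m, from 0 to 0.0854; "xyz": the shift along the tool's x, y, z in m, a list of three; "twist": the turn, a rotation vector about the tool's x, y, z in rad, a list of three. A call has 1 to 20 rows; each row shifts and turns the commanded pose from where the row before left it, along the tool's axes as they then stand; what a row does not reach is not made up. A row lasts 1/10 s, in which the tool goes at most 50 mm and 8.59 degrees, less where a joint would pass 70% of its speed; a pose out of reach is approached as far as the arm can. A call with a gripper value outside its range is refused whole. The fingers move at their own pace and stop on an object; "force" is the grip in N (left out, the last holds). Time passes only in rows, so rows that do not move let the fingers close. It gives the time, the measured TCP pose, the force, the opening and the grip force at its end, in the units of the state.
- bot.observe(): the state, without advancing time (a new reading comes with each control period).
- bot.grab_frame(name): name is "scene" or "top" or "wrist"; returns a dict with "img" (400x640x3 uint8, red, green, blue), "vfov" (degrees; the focal length in pixels is half the picture's height over the tangent of half this angle, whatever the lens; pixels are square), "cx", "cy" (the principal point, pixels), "distortion" ([k1, k2, p1, p2, k3] as OpenCV has them; the pictures are not rectified), "view" (4x4, takes a point from world to camera coordinates). Camera axes: x right, y up, looking along -z (the intrinsics and any distortion apply to the point x, -y, -z); pixel columns grow to the right and rows downward; lengths in m; the calibration is good to about 2 mm. A picture is of the moment at which its call begins. There is no depth.
- bot.job_done(): hands the job in; it is judged then, once.
Trained networks look in the newest picture that a camera, given by its name, has taken for a name from the list of things; names that differ only in an ending like _2 or _b are one class to them, and where a whole thing is asked for, a point or a joint stands for the part that bears it (a point fixed in the world has none). Each returns a list of dicts, best first, with "score" (0 to 1); they miss things now and then, are a little off and sometimes report something else, mostly with a low value. They report only what shows in the picture. A call takes as long as a camera call.
- bot.find_in(camera, query): "position" ([x, y, z] in m, in world coordinates, good to about 4 mm: the middle of the surface that is visible of it).
The state is a dict: "clock": time; "qpos": joint angles; "qd": joint speeds; "joint_efforts": joint torques, N m; "position": TCP position; "tool_rot": TCP orientation; "force": force on the tool from outside, world axes, zero at the start; "moment": the same for the moment, N m; "grip_width": finger opening in m; "finger_force": force on a finger pad.
Only numpy, scipy, OpenCV 4.12 (cv2) and the standard library are available. Lean on these libraries where they do the work, as an engineer would, in place of code of your own. Each camera call takes 0.05 s, during which the arm holds its last target. There are 200 camera calls.

## Working session

There is one attempt and no reset: what is moved stays moved. The work goes in short steps, Python scripts to look and compute and a tool call to move; the robot and the scene stay as the last step left them, time stands still between calls to the robot, and variables do not carry over. Pictures are saved under pics/ and viewed, at most 10 in all, crops included, and the job is handed in when it is done.

Besides the shell and the picture viewer there is one more tool, called after "Request:" as a command line: name --argument value ..., lists and objects as JSON in quotes. apply_moves: Moves the arm, as the interface text tells. Its arguments: {"type":"object","properties":{"claw":{"type":"array"},"xyz":{"type":"array"},"twist":{"type":"array"},"force":{"type":"number"}},"required":["claw","xyz","twist"]}

```bash
mkdir -p pics; python3 - <<'E'
from workcell import bot
import cv2,numpy as np
s=bot.observe(); print({k:np.round(v,3).tolist() for k,v in s.items()})
ims=[]
for c in ["scene","top"]:
    f=bot.grab_frame(c); ims.append(f["img"]); print(c,f["vfov"],f["cx"],f["cy"],f["distortion"],np.round(f["view"],4).tolist())
    for q in ["bed","fence","rack","bolt","nut_mid","can","hammer","dish"]:
        print(q,[(np.round(r["position"],3).tolist(),round(r["score"],2)) for r in bot.find_in(c,q)[:3]])
    cv2.imwrite(f"pics/{c}0.png",f["img"][:,:,::-1])
E
```

```text
{'clock': 0.0, 'qpos': [1.131, 0.522, -0.036, 1.6, 0.021, 1.021, -0.113], 'qd': [-0.0, 0.002, -0.002, 0.0, -0.0, -0.0, 0.001], 'joint_efforts': [0.001, -92.711, 1.979, -36.994, 0.018, 0.008, -0.0], 'position': [0.226, -0.582, 0.231], 'tool_rot': [-3.14, 0.0, 0.37], 'force': [-0.621, -0.245, 0.454], 'moment': [0.008, 0.014, 0.009], 'finger_force': 0.0, 'grip_width': 0.086}
scene 44.84994755070784 319.8232396486433 205.30303392042754 [0.02726561 0.         0.         0.         0.        ] [[-0.2477, 0.9688, 0.0107, 0.1171], [-0.8123, -0.2136, 0.5427, 0.3686], [0.528, 0.1257, 0.8399, -1.7792], [0.0, 0.0, 0.0, 1.0]]
bed [([0.577, -0.22, 0.053], 0.72)]
fence [([0.588, -0.238, 0.057], 0.6), ([0.411, 0.476, 0.127], 0.17)]
rack [([0.615, 0.204, 0.051], 0.97)]
bolt [([0.6, 0.211, 0.066], 0.57)]
nut_mid [([0.595, 0.204, 0.1], 0.43)]
can [([0.412, 0.476, 0.126], 0.69)]
hammer [([0.562, -0.462, 0.028], 0.77)]
dish [([0.624, 0.466, 0.015], 0.79)]
top 43.13891745086398 314.49291931745944 210.37244934194698 [-0.01476116  0.          0.          0.          0.        ] [[-0.028, -0.9996, -0.0071, -0.0028], [0.984, -0.0288, 0.1759, -0.5222], [-0.176, -0.0021, 0.9844, -1.3928], [0.0, 0.0, 0.0, 1.0]]
bed [([0.512, -0.223, 0.05], 0.83)]
fence [([0.58, -0.242, 0.059], 0.82)]
rack [([0.573, 0.2, 0.054], 0.79)]
bolt [([0.576, 0.2, 0.068], 0.78), ([0.572, 0.204, 0.101], 0.63)]
nut_mid [([0.573, 0.201, 0.106], 0.57), ([0.644, 0.474, 0.02], 0.39)]
can [([0.383, 0.469, 0.172], 0.87), ([0.574, 0.2, 0.07], 0.28)]
hammer [([0.533, -0.472, 0.02], 0.87)]
dish [([0.647, 0.472, 0.018], 0.63)]
```

View pics/top0.png

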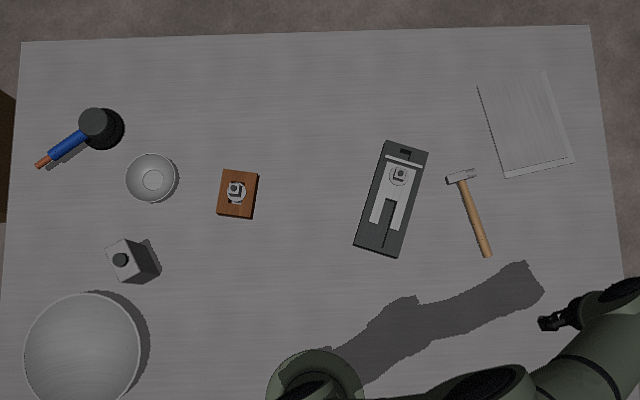

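View pics/scene0.png

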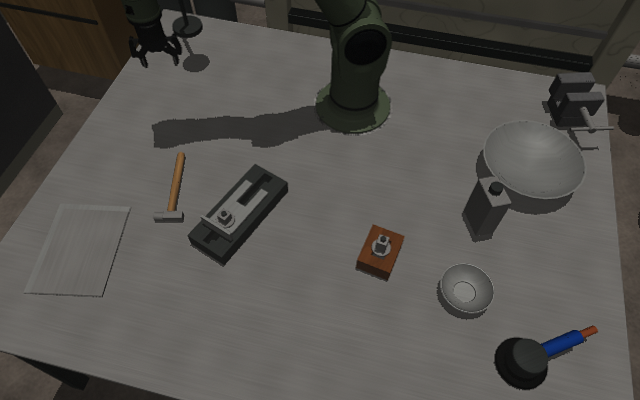

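The top view shows the bed at about (390,200), with its open fork end towards the robot at about (388,240) and its plate end at about (405,160). The rack with the bolt is at (238,193), the hammer at (468,210), and the can and dish on the left. The scene view agrees.

```bash
cat > h.py <<'E'
import numpy as np,cv2
from workcell import bot
def K(f):
    F=200/np.tan(np.radians(f["vfov"])/2); return np.array([[F,0,f["cx"]],[0,F,f["cy"]],[0,0,1.]])
D=np.diag([1,-1,-1.])
def proj(f,P):
    V=np.array(f["view"]); R=D@V[:3,:3]; t=D@V[:3,3]
    return cv2.projectPoints(np.array(P,float).reshape(-1,3),cv2.Rodrigues(R)[0],t,K(f),np.array(f["distortion"]))[0].reshape(-1,2)
def unproj(f,px,z):
    V=np.array(f["view"]); R=D@V[:3,:3]; t=D@V[:3,3]
    u=cv2.undistortPoints(np.array(px,float).reshape(-1,1,2),K(f),np.array(f["distortion"])).reshape(-1,2)
    d=np.c_[u,np.ones(len(u))]@R; c=-R.T@t
    return c+d*((z-c[2])/d[:,2])[:,None]
E
python3 - <<'E'
from h import *
f=bot.grab_frame("top")
c=[(387,140),(428,153),(397,258),(353,245)]
P=unproj(f,c,.05);print(P.round(3).tolist(),P.mean(0).round(3))
e=(P[0]+P[1]-P[2]-P[3])/2;print(np.hypot(*e[:2]),np.degrees(np.arctan2(e[1],e[0])))
Q=unproj(f,[(222,169),(259,174),(253,219),(217,215)],.05);print(Q.round(3).tolist(),Q.mean(0).round(3))
e=(Q[0]+Q[1]-Q[2]-Q[3])/2;print(np.hypot(*e[:2]),np.degrees(np.arctan2(e[1],e[0])))
i=f["img"][:,:,::-1]
a=cv2.resize(i[130:265,345:435],None,fx=4,fy=4,interpolation=2);b=cv2.resize(i[160:228,208:268],None,fx=6,fy=6,interpolation=2)
o=np.zeros((540,800,3),np.uint8);o[:540,:360]=a;o[:408,400:760]=b;cv2.imwrite("pics/c1.png",o)
E
```

```text
[[0.723, -0.234, 0.05], [0.68, -0.351, 0.05], [0.38, -0.244, 0.05], [0.42, -0.123, 0.05]] [ 0.551 -0.238  0.05 ]
0.32105546304084825 -19.878605299322263
[[0.65, 0.246, 0.05], [0.632, 0.139, 0.05], [0.502, 0.157, 0.05], [0.516, 0.259, 0.05]] [0.575 0.2   0.05 ]
0.13338468547442237 -6.834746538000036
```

View pics/c1.png

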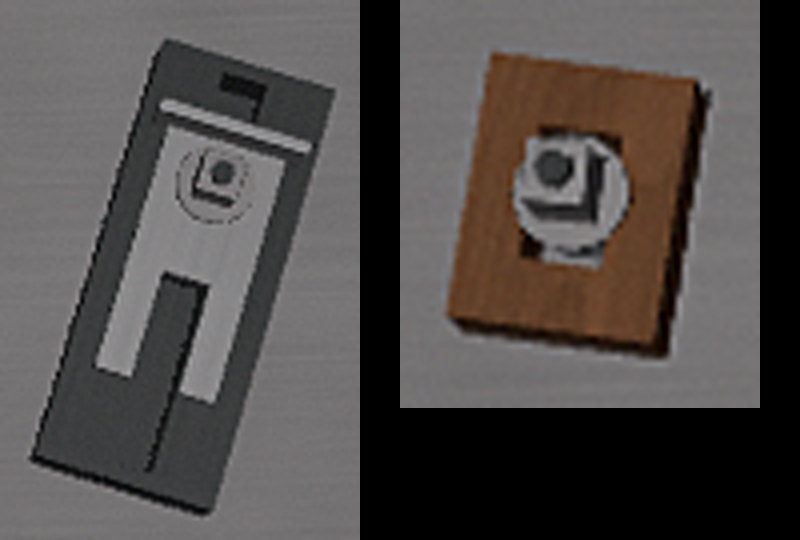

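The crop shows the fork gap between crop pixels (162,275) and (208,288), with the prong tips near (115,372) and (197,398). The bolt's nut sits in the rack pocket, aligned with the block. The block is at (0.575, 0.200) with yaw about -7°, and the bed's yaw is about -20°. I'll move over the rack.

Request:
apply_moves --claw '[0.085, 0.085, 0.085, 0.085, 0.085, 0.085, 0.085, 0.085, 0.085, 0.085, 0.085, 0.085, 0.085, 0.085, 0.085, 0.085, 0.085, 0.085, 0.085, 0.085]' --xyz '[[0.0304, -0.0301, -0.003], [0.0304, -0.0301, -0.003], [0.0304, -0.0301, -0.003], [0.0304, -0.0301, -0.003], [0.0304, -0.0301, -0.003], [0.0304, -0.0301, -0.003], [0.0304, -0.0301, -0.003], [0.0304, -0.0301, -0.003], [0.0304, -0.0301, -0.003], [0.0304, -0.0301, -0.003], [0.0304, -0.0301, -0.003], [0.0304, -0.0301, -0.003], [0.0304, -0.0301, -0.003], [0.0304, -0.0301, -0.003], [0.0304, -0.0301, -0.003], [0.0304, -0.0301, -0.003], [0.0304, -0.0301, -0.003], [0.0304, -0.0301, -0.003], [0.0304, -0.0301, -0.003], [0.0304, -0.0301, -0.003]]' --twist '[[0, 0, 0], [0, 0, 0], [0, 0, 0], [0, 0, 0], [0, 0, 0], [0, 0, 0], [0, 0, 0], [0, 0, 0], [0, 0, 0], [0, 0, 0], [0, 0, 0], [0, 0, 0], [0, 0, 0], [0, 0, 0], [0, 0, 0], [0, 0, 0], [0, 0, 0], [0, 0, 0], [0, 0, 0], [0, 0, 0]]' --force 100

```text
clock: 2.95
position: [0.5758, 0.1999, 0.2915]
tool_rot: [3.141, -0.0, 0.37]
force: [-0.1, -0.5, 0.8]
grip_width: 0.0849
finger_force: 0.0
```

Request:
apply_moves --claw '[0.085, 0.085, 0.085, 0.085, 0.085, 0.085, 0.085, 0.085, 0.085, 0.085, 0.085, 0.085, 0.085, 0.085, 0.085, 0.085, 0.085, 0.085, 0.085, 0.085]' --xyz '[[0, 0, 0], [0, 0, 0], [0, 0, 0], [0, 0, 0], [0, 0, 0], [0, 0, 0], [0, 0, 0], [0, 0, 0], [0, 0, 0], [0, 0, 0], [0, 0, 0], [0, 0, 0], [0, 0, 0], [0, 0, 0], [0, 0, 0], [0, 0, 0], [0, 0, 0], [0, 0, 0], [0, 0, 0], [0, 0, 0]]' --twist '[[0, 0, -0.147], [0, 0, -0.147], [0, 0, -0.147], [0, 0, -0.147], [0, 0, -0.147], [0, 0, -0.147], [0, 0, -0.147], [0, 0, -0.147], [0, 0, -0.147], [0, 0, -0.147], [0, 0, -0.147], [0, 0, -0.147], [0, 0, -0.147], [0, 0, -0.147], [0, 0, -0.147], [0, 0, -0.147], [0, 0, -0.147], [0, 0, -0.147], [0, 0, 0], [0, 0, 0]]'

```text
clock: 4.95
position: [0.5753, 0.1981, 0.2912]
tool_rot: [3.141, -0.0, 3.011]
force: [-0.9, 0.2, 0.6]
grip_width: 0.0851
finger_force: 0.0
```

```bash
python3 - <<'E'
from h import *
s=bot.observe(); print(np.round(s["qpos"],3),np.round(s["position"],4),np.round(s["tool_rot"],4))
f=bot.grab_frame("wrist"); V=np.array(f["view"]);print("cam",(-V[:3,:3].T@V[:3,3]).round(3), V.round(3).tolist())
for q in ["rack","bolt","nut_mid"]: print(q,[(np.round(r["position"],4).tolist(),round(r["score"],2)) for r in bot.find_in("wrist",q)[:3]])
cv2.imwrite("pics/w1.png",f["img"][:,:,::-1])
import pickle;pickle.dump(f,open("w1.pkl","wb"))
E
```

```text
[ 0.203  0.603 -0.992  1.539  0.518  1.283  0.582] [0.5753 0.1981 0.2912] [ 3.1415e+00 -3.0000e-04  3.0109e+00]
cam [0.509 0.207 0.433] [[0.129, 0.992, 0.001, -0.272], [-0.957, 0.125, -0.263, 0.575], [-0.261, 0.033, 0.965, -0.292], [0.0, 0.0, 0.0, 1.0]]
rack [([0.573, 0.2072, 0.0489], 0.67)]
bolt [([0.5755, 0.2085, 0.0827], 0.93)]
nut_mid [([0.5766, 0.2061, 0.1017], 0.76)]
```

View pics/w1.png

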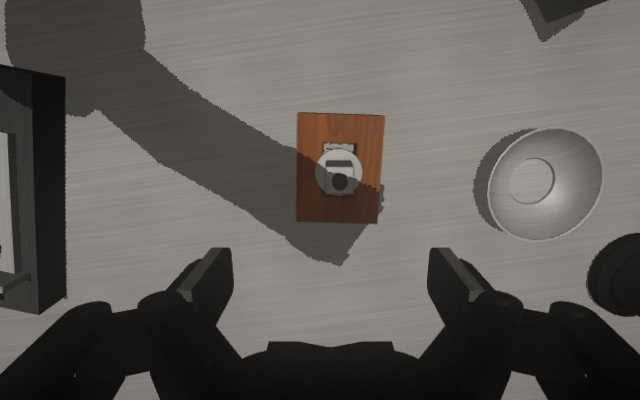

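The wrist view shows the rack at columns 297–385, rows 112–223. The nut and shank are near (340,175), between the open fingers at (215,270) and (445,270). I'll look closer at the nut.

```bash
python3 - <<'E'
import pickle;from h import *
f=pickle.load(open("w1.pkl","rb"))
c=f["img"][105:230,285:395,::-1]
c=cv2.convertScaleAbs(cv2.resize(c,None,fx=4.8,fy=4.8,interpolation=2),alpha=1.6)
cv2.imwrite("pics/w1c.png",c)
P=unproj(f,[(297,112),(385,115),(377,223),(296,220)],.05);print(P.round(4).tolist(),P.mean(0))
E
```

```text
[[0.5086, 0.17, 0.05], [0.5247, 0.2683, 0.05], [0.6525, 0.2473, 0.05], [0.6357, 0.1489, 0.05]] [0.58039127 0.20859922 0.05      ]
```

View pics/w1c.png

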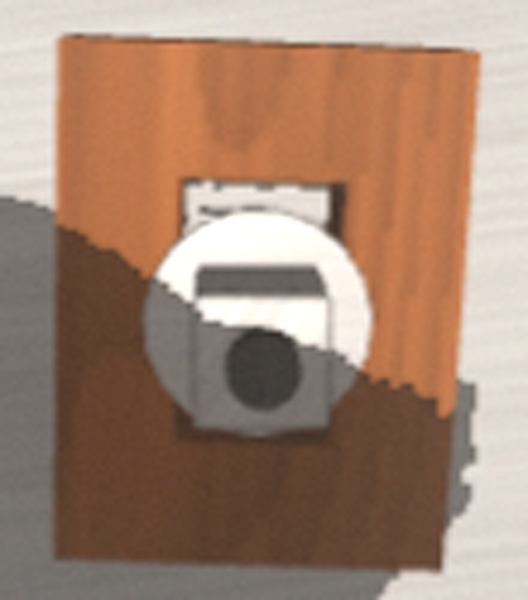

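```bash
python3 - <<'E'
import pickle;from h import *
f=pickle.load(open("w1.pkl","rb"))
g=lambda L,z: unproj(f,np.array(L)/4.8+[285-.4,105-.4],z)
N=g([(195,297),(328,297),(330,428),(193,428)],.1);print(N.round(4).tolist(),N.mean(0))
for a,b in [(0,1),(1,2),(3,2),(0,3)]: d=N[b]-N[a];print(np.hypot(*d[:2]),np.degrees(np.arctan2(d[1],d[0])))
print(g([(263,368)],.109),g([(258,324)],.056))
f=bot.grab_frame("top")
a=lambda L:np.array(L)/4+[345-.4,130-.4]
T=unproj(f,a([(97,367),(130,378),(180,393),(213,404),(162,275),(208,288)]),.06);print(T.round(4).tolist())
m=T[:4].mean(0);e=T[4:].mean(0);print(m,e,e-m)
n=unproj(f,np.array([(553,168)])/[6,6]+[208-66.7,160],.109);print("top shank",n)
E
```

```text
[[0.5658, 0.1951, 0.1], [0.5695, 0.2232, 0.1], [0.5982, 0.2204, 0.1], [0.5944, 0.1908, 0.1]] [0.58198691 0.20739622 0.1       ]
0.02833916723646071 82.56254871344777
0.028869151948779113 -5.528179534455324
0.029840969377768204 82.54744504822406
0.02885031209725026 -8.509876966275224
[[0.58106324 0.2075682  0.109     ]] [[0.5819338  0.20779625 0.056     ]]
[[0.4837, -0.1692, 0.06], [0.4753, -0.192, 0.06], [0.4637, -0.2264, 0.06], [0.4552, -0.249, 0.06], [0.5481, -0.2182, 0.06], [0.5378, -0.2502, 0.06]]
[ 0.46948718 -0.20913535  0.06      ] [ 0.54298805 -0.23418426  0.06      ] [ 0.07350087 -0.02504891  0.        ]
top shank [[0.57955159 0.20271745 0.109     ]]
```

Nut at about (0.581, 0.206), yaw -7.4°. All sizes check: nut 29 mm, rack 130 by 100 mm, fork gap 78 mm deep. I'll lower onto the nut and grip it.

Request:
apply_moves --claw '[0.085, 0.085, 0.085, 0.085, 0.085, 0.085, 0.085, 0.085, 0.085, 0.085, 0.085, 0.085, 0.03, 0.02, 0.02, 0.02, 0.02, 0.02]' --xyz '[[-0.0046, 0.0086, 0.023], [0, 0, 0.023], [0, 0, 0.023], [0, 0, 0.023], [0, 0, 0.023], [0, 0, 0.023], [0, 0, 0.023], [0, 0, 0.023], [0, 0, 0.023], [0, 0, 0.023], [0, 0, 0], [0, 0, 0], [0, 0, 0], [0, 0, 0], [0, 0, 0], [0, 0, 0], [0, 0, 0], [0, 0, 0]]' --twist '[[0, 0, 0], [0, 0, 0], [0, 0, 0], [0, 0, 0], [0, 0, 0], [0, 0, 0], [0, 0, 0], [0, 0, 0], [0, 0, 0], [0, 0, 0], [0, 0, 0], [0, 0, 0], [0, 0, 0], [0, 0, 0], [0, 0, 0], [0, 0, 0], [0, 0, 0], [0, 0, 0]]' --force 100

```text
clock: 7.0
position: [0.5811, 0.2064, 0.0621]
tool_rot: [3.141, 0.001, 3.016]
force: [-2.6, -1.7, 8.3]
grip_width: 0.0285
finger_force: 97.9
```

Request:
apply_moves --claw '[0.02, 0.02, 0.02, 0.02, 0.02, 0.02, 0.02, 0.02, 0.02, 0.02, 0.02, 0.02, 0.02, 0.02, 0.02, 0.02, 0.02, 0.02, 0.02, 0.02]' --xyz '[[0, 0, -0.01], [0, 0, -0.03], [0, 0, -0.04], [0, 0, -0.04], [0, 0, -0.04], [0.0018, -0.031, 0], [0.0018, -0.031, 0], [0.0018, -0.031, 0], [0.0018, -0.031, 0], [0.0018, -0.031, 0], [0.0018, -0.031, 0], [0.0018, -0.031, 0], [0.0018, -0.031, 0], [0.0018, -0.031, 0], [0.0018, -0.031, 0], [0.0018, -0.031, 0], [0.0018, -0.031, 0], [0.0018, -0.031, 0], [0.0011, -0.0307, 0], [0, 0, 0]]' --twist '[[0, 0, 0], [0, 0, 0], [0, 0, 0], [0, 0, 0], [0, 0, 0], [0, 0, 0], [0, 0, 0], [0, 0, 0], [0, 0, 0], [0, 0, 0], [0, 0, 0], [0, 0, 0], [0, 0, 0], [0, 0, 0], [0, 0, 0], [0, 0, 0], [0, 0, 0], [0, 0, 0], [0, 0, 0], [0, 0, 0]]'

```text
clock: 9.0
position: [0.5006, -0.2253, 0.2211]
tool_rot: [-3.14, -0.001, 3.01]
force: [-0.7, 0.2, -5.0]
grip_width: 0.0289
finger_force: 99.9
```

Request:
apply_moves --claw '[0.02, 0.02, 0.02, 0.02]' --xyz '[[0, 0, 0], [0, 0, 0], [0, 0, 0], [0, 0, 0]]' --twist '[[0, 0, 0.109], [0, 0, 0.109], [0, 0, 0], [0, 0, 0]]'

```text
clock: 9.4
position: [0.5021, -0.2206, 0.2216]
tool_rot: [-3.141, -0.0, 2.802]
force: [0.1, -0.1, -5.0]
grip_width: 0.0286
finger_force: 100.0
```

```bash
python3 - <<'E'
from h import *
import pickle
s=bot.observe(); print(np.round(s["qpos"],3),np.round(s["position"],4),np.round(s["tool_rot"],4),s["force"],s["grip_width"])
f=bot.grab_frame("wrist");pickle.dump(f,open("w2.pkl","wb"))
print(np.round(bot.observe()["position"],4))
cv2.imwrite("pics/w2.png",cv2.convertScaleAbs(f["img"][:,:,::-1],alpha=1.6))
E
```

```text
[ 0.971  0.562 -0.945  1.781  0.516  1.068  1.071] [ 0.5021 -0.2206  0.2216] [-3.1413 -0.      2.8016] [ 0.13978009 -0.05517096 -5.00088811] 0.028589800823046414
[ 0.5021 -0.2207  0.2215]
```

View pics/w2.png

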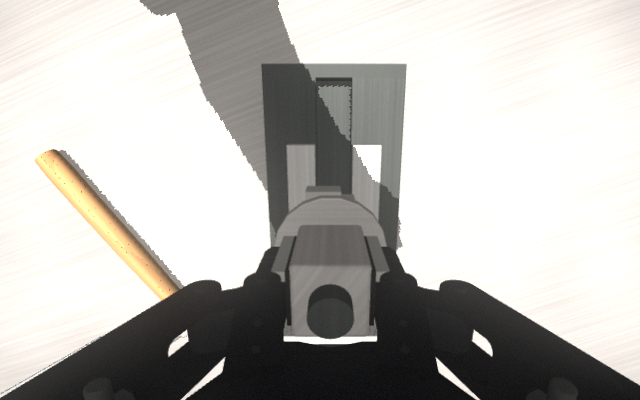

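The wrist view shows the bolt held straight, with the nut at (331,290) and the head's tip at (324,190). The bed's near edge is at row 65, columns 262–406, and the prong tips are at row 145 with inner edges near columns 316 and 353. I'll zoom in to measure lateral offset and yaw.

```bash
python3 - <<'E'
import pickle;from h import *
f=pickle.load(open("w2.pkl","rb"))
c=cv2.convertScaleAbs(cv2.resize(f["img"][58:208,255:415,::-1],None,fx=4,fy=4,interpolation=2),alpha=2.2)
cv2.imwrite("pics/w2c.png",c)
E
```

```text
(no output)
```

View pics/w2c.png

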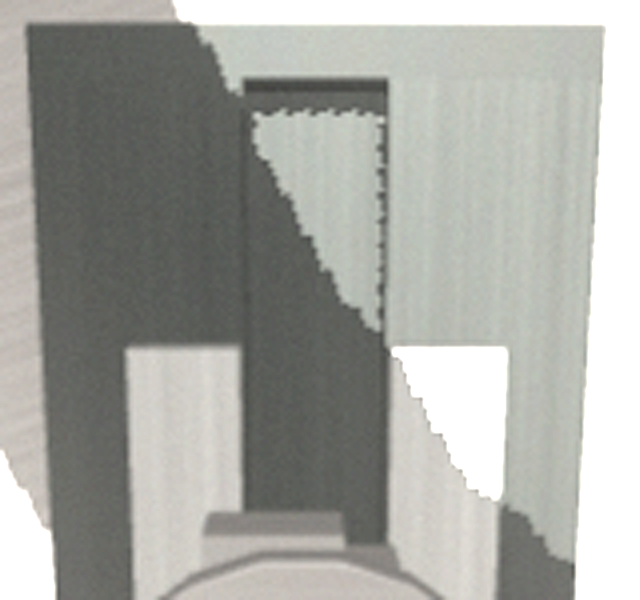

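```bash
python3 - <<'E'
import pickle;from h import *
f=pickle.load(open("w2.pkl","rb"));print(f["vfov"])
g=lambda L,z: unproj(f,np.array(L)/4+[255-.4,58-.4],z)
A=lambda v:np.degrees(np.arctan2(v[1],v[0]))
T=g([(127,346),(241,346),(390,346),(508,346)],.06);m=T.mean(0)
B=g([(26,24),(605,26)],.05);S=g([(243,78),(389,78)],.05)
E=g([(26,24),(52,560),(605,26),(574,560)],.05);O=g([(127,346),(134,590),(508,346),(498,590)],.06)
for n,X in [("T",T),("B",B),("S",S)]:print(n,X.mean(0).round(4),"w",np.linalg.norm(X[-1]-X[0]),"yaw",A(X[0]-X[-1])-90)
for X in (E,O):print(A(X[1]-X[0]),A(X[3]-X[2]))
y=2.8016;tx=np.array([np.cos(y),np.sin(y)]);ty=np.array([np.sin(y),-np.cos(y)])
tcp=np.array([.5021,-.2207])
for X in(T,B,S):d=X.mean(0)[:2]-tcp;print("tool x,y",d@tx,d@ty)
# predicted bolt points, tcp at 40 above head origin (-/+1)
for off in (.039,.042):
  P=[]
  for (a,b,c) in [(.023,-.014,.007),(.023,.014,.007),(.023,-.014,-.007),(.023,.014,-.007),(0,0,.09)]:
    w=tcp+a*tx+b*ty;P.append([*w,.2216-off+c])
  p=proj(f,P);print(((p-[255-.4,58-.4])*4).round(0).tolist(),p[-1])
E
```

```text
62.476321673380994
T [ 0.4704 -0.2054  0.06  ] w 0.08726692343345457 yaw -199.4279495475152
B [ 0.4039 -0.1822  0.05  ] w 0.12939066626910842 yaw -199.5952094685499
S [ 0.4147 -0.1859  0.05  ] w 0.0328814450919261 yaw -199.41149736053106
-19.46202888224787 -19.670649833804404
-19.735395767700698 -19.46877191040737
tool x,y 0.03498510224453728 0.0038431563534180235
tool x,y 0.10539590845895166 0.003508005864720595
tool x,y 0.09398884863920194 0.0036253653105887728
[[197.0, 537.0], [402.0, 537.0], [204.0, 513.0], [395.0, 513.0], [299.0, 1068.0]] [329.31043882 324.61810678]
[[198.0, 531.0], [401.0, 531.0], [205.0, 508.0], [394.0, 508.0], [299.0, 1045.0]] [329.3184703  318.88971007]
```

Yaw agrees (bed -19.5°, bolt -19.5°). The slot line lies 3.6 mm towards tool +y, and the held bolt already shows about 0.4 mm that way, so I shift 3.2 mm. Sizes check: 87, 129 and 33 mm. I'll lower just to the mouth first.

Request:
apply_moves --claw '[0.02, 0.02, 0.02, 0.02, 0.02, 0.02, 0.02, 0.02]' --xyz '[[0, 0.0032, 0.01], [0, 0, 0.025], [0, 0, 0.025], [0, 0, 0.025], [0, 0, 0.02], [0, 0, 0.01], [0, 0, 0.0], [0, 0, 0]]' --twist '[[0, 0, 0], [0, 0, 0], [0, 0, 0], [0, 0, 0], [0, 0, 0], [0, 0, 0], [0, 0, 0], [0, 0, 0]]'

```text
clock: 10.25
position: [0.5036, -0.2177, 0.1068]
tool_rot: [3.141, 0.0, 2.798]
force: [0.5, -0.0, -4.5]
grip_width: 0.0292
finger_force: 99.9
```

Request:
apply_moves --claw '[0.02, 0.02, 0.02, 0.02]' --xyz '[[0, 0, 0.005], [0, 0, 0.005], [0, 0, 0.003], [0, 0, 0]]' --twist '[[0, 0, 0], [0, 0, 0], [0, 0, 0], [0, 0, 0]]'

```text
clock: 10.65
position: [0.503, -0.2179, 0.093]
tool_rot: [-3.142, -0.0, 2.798]
force: [-0.2, -0.8, -5.2]
grip_width: 0.029
finger_force: 99.9
```

The head is in the mouth with no contact force. I'll go on down to about 1 mm clear.

Request:
apply_moves --claw '[0.02, 0.02, 0.02, 0.02, 0.02, 0.02]' --xyz '[[0, 0, 0.005], [0, 0, 0.005], [0, 0, 0.005], [0, 0, 0.0025], [0, 0, 0], [0, 0, 0]]' --twist '[[0, 0, 0], [0, 0, 0], [0, 0, 0], [0, 0, 0], [0, 0, 0], [0, 0, 0]]'

```text
clock: 11.25
position: [0.5033, -0.2179, 0.0758]
tool_rot: [3.141, -0.0, 2.798]
force: [0.3, 0.3, -4.3]
grip_width: 0.0294
finger_force: 99.9
```

Request:
apply_moves --claw '[0.02, 0.02, 0.02, 0.02, 0.02]' --xyz '[[0, 0, 0.001], [0, 0, 0.001], [0, 0, 0.001], [0, 0, 0.0], [0, 0, 0]]' --twist '[[0, 0, 0], [0, 0, 0], [0, 0, 0], [0, 0, 0], [0, 0, 0]]'

```text
clock: 11.75
position: [0.5032, -0.2179, 0.0728]
tool_rot: [3.142, -0.0, 2.798]
force: [0.2, 0.1, -4.9]
grip_width: 0.0289
finger_force: 99.9
```

Request:
apply_moves --claw '[0.02, 0.02, 0.02]' --xyz '[[0, 0, 0.0007], [0, 0, 0.0], [0, 0, 0]]' --twist '[[0, 0, 0], [0, 0, 0], [0, 0, 0]]'

```text
clock: 12.05
position: [0.5033, -0.218, 0.0722]
tool_rot: [3.142, 0.0, 2.798]
force: [0.7, -0.3, -3.8]
grip_width: 0.0285
finger_force: 100.5
```

Request:
apply_moves --claw '[0.02, 0.02, 0.02]' --xyz '[[0, 0, 0.0007], [0, 0, 0.0], [0, 0, 0]]' --twist '[[0, 0, 0], [0, 0, 0], [0, 0, 0]]'

```text
clock: 12.35
position: [0.5033, -0.218, 0.072]
tool_rot: [-3.141, 0.0, 2.798]
force: [-4.9, 0.5, 11.3]
grip_width: 0.0287
finger_force: 102.4
```

Contact is at 0.072. I'll raise to 1 mm clear and turn clockwise.

Request:
apply_moves --claw '[0.02, 0.02, 0.02, 0.02, 0.02, 0.02, 0.02, 0.02, 0.02, 0.02, 0.02, 0.02, 0.02, 0.02]' --xyz '[[0, 0, -0.0015], [0, 0, 0.0], [0, 0, 0], [0, 0, 0], [0, 0, 0], [0, 0, 0], [0, 0, 0], [0, 0, 0], [0, 0, 0], [0, 0, 0], [0, 0, 0], [0, 0, 0], [0, 0, 0], [0, 0, 0]]' --twist '[[0, 0, 0], [0, 0, 0], [0, 0, 0.1], [0, 0, 0.1], [0, 0, 0.1], [0, 0, 0.1], [0, 0, 0.1], [0, 0, 0.1], [0, 0, 0.1], [0, 0, 0.1], [0, 0, 0.1], [0, 0, 0.1], [0, 0, 0], [0, 0, 0]]'

```text
clock: 13.75
position: [0.5032, -0.2178, 0.0728]
tool_rot: [-3.141, -0.0, 1.801]
force: [0.1, 0.3, -4.6]
grip_width: 0.0287
finger_force: 100.0
```

```bash
python3 - <<'E'
from h import *
s=bot.observe();print({k:np.round(s[k],3).tolist() for k in("clock","qpos","position","tool_rot","force","moment")})
E
```

```text
{'clock': 13.75, 'qpos': [0.699, 0.681, -0.557, 1.902, 0.535, 0.711, 0.056], 'position': [0.503, -0.218, 0.073], 'tool_rot': [-3.141, -0.0, 1.801], 'force': [0.053, 0.335, -4.57], 'moment': [0.013, 0.011, 0.009]}
```

Request:
apply_moves --claw '[0.02, 0.02, 0.02, 0.02, 0.02, 0.02, 0.02]' --xyz '[[0, 0, 0], [0, 0, 0.0], [0, 0, 0], [0, 0, 0], [0, 0, 0], [0, 0, 0], [0, 0, 0]]' --twist '[[0, 0, 0.1], [0, 0, 0.1], [0, 0, 0.1], [0, 0, 0.1], [0, 0, 0.1], [0, 0, 0.1], [0, 0, 0]]'

```text
clock: 14.45
position: [0.5036, -0.2173, 0.0729]
tool_rot: [3.141, -0.001, 1.199]
force: [1.1, 3.3, -4.5]
grip_width: 0.0288
finger_force: 100.0
```

```bash
cat > st.py <<'E'
from h import *
s=bot.observe();print({k:np.round(s[k],4).tolist() for k in("clock","qpos","position","tool_rot","force","moment","grip_width")})
E
python3 st.py
```

```text
{'clock': 14.45, 'qpos': [0.592, 0.6515, -0.405, 1.9074, 0.3985, 0.6616, -0.429], 'position': [0.5036, -0.2173, 0.0729], 'tool_rot': [3.1413, -0.0006, 1.199], 'force': [1.1223, 3.2762, -4.4691], 'moment': [0.7619, -0.3818, 0.0329], 'grip_width': 0.0288}
```

Request:
apply_moves --claw '[0.02, 0.02, 0.02]' --xyz '[[0, 0, 0], [0, 0, 0.0], [0, 0, 0]]' --twist '[[0, 0, 0.1], [0, 0, 0.1], [0, 0, 0]]'

```text
clock: 14.75
position: [0.5041, -0.2169, 0.0729]
tool_rot: [3.141, -0.002, 1.0]
force: [4.0, 4.8, -5.1]
grip_width: 0.029
finger_force: 100.1
```

```bash
python3 st.py
```

```text
{'clock': 14.75, 'qpos': [0.5551, 0.6443, -0.3541, 1.9091, 0.3503, 0.6474, -0.586], 'position': [0.5041, -0.2169, 0.0729], 'tool_rot': [3.1409, -0.0016, 1.0004], 'force': [3.9965, 4.7637, -5.1021], 'moment': [1.5219, -1.1323, 0.1067], 'grip_width': 0.029}
```

Request:
apply_moves --claw '[0.02, 0.02, 0.02]' --xyz '[[0.0012, -0.0003, 0], [0, 0, 0.0], [0, 0, 0]]' --twist '[[0, 0, 0], [0, 0, 0], [0, 0, 0]]'

```text
clock: 15.05
position: [0.5039, -0.2165, 0.0729]
tool_rot: [3.141, -0.001, 1.0]
force: [3.8, 4.3, -3.9]
grip_width: 0.0288
finger_force: 100.2
```

```bash
python3 st.py
```

```text
{'clock': 15.05, 'qpos': [0.5538, 0.6441, -0.3538, 1.9096, 0.3509, 0.6479, -0.5876], 'position': [0.5039, -0.2165, 0.0729], 'tool_rot': [3.1414, -0.0007, 1.0004], 'force': [3.7923, 4.2507, -3.8677], 'moment': [1.0032, -0.9816, 0.1776], 'grip_width': 0.0288}
```

Request:
apply_moves --claw '[0.02, 0.02, 0.02]' --xyz '[[0, 0, 0], [0, 0, 0.0], [0, 0, 0]]' --twist '[[0, 0, 0.1], [0, 0, 0.1], [0, 0, 0]]'

```text
clock: 15.35
position: [0.5038, -0.2166, 0.0728]
tool_rot: [3.141, -0.0, 0.796]
force: [2.9, 2.9, -5.9]
grip_width: 0.0288
finger_force: 100.0
```

```bash
python3 st.py
```

```text
{'clock': 15.35, 'qpos': [0.5151, 0.6378, -0.2997, 1.9117, 0.3004, 0.6351, -0.7475], 'position': [0.5038, -0.2166, 0.0728], 'tool_rot': [3.1415, -0.0004, 0.7958], 'force': [2.9229, 2.8686, -5.8988], 'moment': [0.8297, -0.9511, 0.0477], 'grip_width': 0.0288}
```

Request:
apply_moves --claw '[0.02, 0.02, 0.02, 0.02, 0.02]' --xyz '[[0, 0, 0], [0, 0, 0.0], [0, 0, 0], [0, 0, 0.0003], [0, 0, 0]]' --twist '[[0, 0, 0.1], [0, 0, 0.1], [0, 0, 0.1], [0, 0, 0.1], [0, 0, 0]]'

```text
clock: 15.85
position: [0.5037, -0.2168, 0.0724]
tool_rot: [3.141, -0.0, 0.397]
force: [4.0, 1.8, -7.9]
grip_width: 0.029
finger_force: 99.8
```

```bash
python3 st.py;python3 - <<'E'
from h import *
f=bot.grab_frame("wrist");cv2.imwrite("pics/w3.png",cv2.convertScaleAbs(f["img"][:,:,::-1],alpha=2))
E
```

```text
{'clock': 15.85, 'qpos': [0.4387, 0.6298, -0.1936, 1.916, 0.1981, 0.614, -1.0553], 'position': [0.5037, -0.2168, 0.0724], 'tool_rot': [3.1415, -0.0, 0.3965], 'force': [3.9925, 1.8427, -7.8999], 'moment': [0.3706, -1.0209, 0.1344], 'grip_width': 0.029}
```

View pics/w3.png

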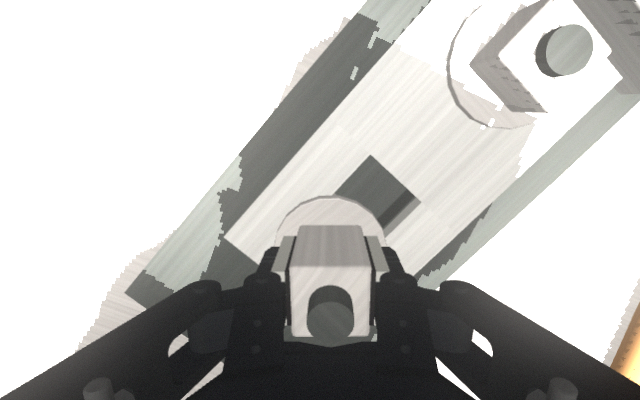

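The wrist view shows the washer at (330,240) over the prongs, the nut still held square, and the fixed bolt at (565,50) well clear. Wrist torque is about 0.13 N m and downward pull is growing, so the nut is turning on the bolt. I'll keep turning and lower slightly.

Request:
apply_moves --claw '[0.02, 0.02, 0.02, 0.02, 0.02]' --xyz '[[0, 0, 0.0003], [0, 0, 0.0002], [0, 0, 0.0002], [0, 0, 0.0], [0, 0, 0]]' --twist '[[0, 0, 0.1], [0, 0, 0.1], [0, 0, 0.1], [0, 0, 0.0], [0, 0, 0]]' --force 120

```text
clock: 16.4
position: [0.5037, -0.217, 0.0722]
tool_rot: [3.141, -0.0, 0.102]
force: [3.1, -0.1, 0.4]
grip_width: 0.0288
finger_force: 119.2
```

```bash
python3 st.py
```

```text
{'clock': 16.4, 'qpos': [0.3819, 0.6269, -0.115, 1.9192, 0.1195, 0.6017, -1.2786], 'position': [0.5037, -0.217, 0.0722], 'tool_rot': [3.1413, -0.0002, 0.1022], 'force': [3.1229, -0.1439, 0.4279], 'moment': [0.0758, -0.4785, -0.0416], 'grip_width': 0.0288}
```

Request:
apply_moves --claw '[0.02, 0.02, 0.02, 0.02]' --xyz '[[0, 0, 0.0], [0, 0, 0.0], [0, 0, 0.0], [0, 0, 0.0]]' --twist '[[0, 0, 0.1], [0, 0, 0.1], [0, 0, 0.0], [0, 0, 0]]'

```text
clock: 16.8
position: [0.5037, -0.2173, 0.0721]
tool_rot: [3.141, -0.0, -0.098]
force: [2.2, -4.0, 1.3]
grip_width: 0.0291
finger_force: 119.4
```

```bash
python3 st.py
```

```text
{'clock': 16.8, 'qpos': [0.3433, 0.6262, -0.0611, 1.9213, 0.0647, 0.5955, -1.4284], 'position': [0.5037, -0.2173, 0.0721], 'tool_rot': [3.141, -0.0004, -0.0978], 'force': [2.2315, -4.0404, 1.2655], 'moment': [-0.8547, -0.5531, -0.1022], 'grip_width': 0.0291}
```

Request:
apply_moves --claw '[0.02, 0.02]' --xyz '[[0, 0, 0.0], [0, 0, 0.0]]' --twist '[[0, 0, 0.05], [0, 0, 0.05]]'

```text
clock: 17.0
position: [0.5037, -0.2175, 0.0721]
tool_rot: [3.141, -0.001, -0.2]
force: [2.5, -5.7, 1.7]
grip_width: 0.0287
finger_force: 119.6
```

```bash
python3 st.py; python3 - <<'E'
import pickle;from h import *
f=bot.grab_frame("wrist");pickle.dump(f,open("w4.pkl","wb"))
g=pickle.load(open("w2.pkl","rb"))
r=lambda h:cv2.convertScaleAbs(cv2.resize(h["img"][215:350,265:395,::-1],None,fx=3,fy=3,interpolation=2),alpha=2)
cv2.imwrite("pics/cmp.png",np.hstack([r(g),r(f)]))
E
```

```text
{'clock': 17.0, 'qpos': [0.3239, 0.6263, -0.0339, 1.9223, 0.0364, 0.5929, -1.5045], 'position': [0.5037, -0.2175, 0.0721], 'tool_rot': [3.1411, -0.0005, -0.2], 'force': [2.4847, -5.7, 1.6765], 'moment': [-1.126, -0.572, 0.3134], 'grip_width': 0.0287}
```

View pics/cmp.png

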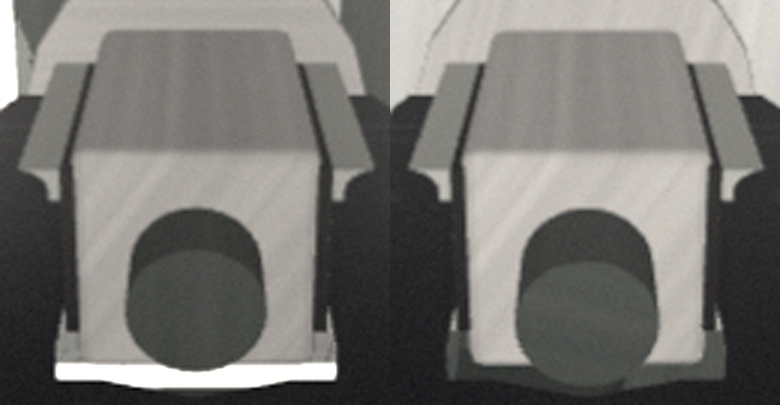

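The comparison shows the shank now standing about 2.6 mm further out of the nut: the side band grew from 42 to 54 px, where 42 px is 9 mm. So the nut is near 1.3 rad, and torque is rising at 0.31 N m. I'll turn a little more.

Request:
apply_moves --claw '[0.02, 0.02, 0.02]' --xyz '[[0, 0, 0.0], [0, 0, 0.0], [0, 0, 0]]' --twist '[[0, 0, 0.05], [0, 0, 0.05], [0, 0, 0]]'

```text
clock: 17.35
position: [0.5036, -0.2176, 0.0721]
tool_rot: [3.141, -0.001, -0.3]
force: [2.6, -6.6, 1.9]
grip_width: 0.0285
finger_force: 119.5
```

```bash
python3 st.py
```

```text
{'clock': 17.35, 'qpos': [0.3041, 0.6268, -0.0065, 1.9234, 0.0082, 0.5909, -1.579], 'position': [0.5036, -0.2176, 0.0721], 'tool_rot': [3.1408, -0.0006, -0.3003], 'force': [2.6445, -6.6446, 1.9027], 'moment': [-1.3566, -0.5014, -0.0405], 'grip_width': 0.0285}
```

Request:
apply_moves --claw '[0.02, 0.02, 0.02]' --xyz '[[0, 0, 0.0], [0, 0, 0.0], [0, 0, 0]]' --twist '[[0, 0, 0.05], [0, 0, 0.03], [0, 0, 0]]'

```text
clock: 17.65
position: [0.5036, -0.2178, 0.0721]
tool_rot: [3.141, -0.001, -0.38]
force: [1.4, -7.5, 1.2]
grip_width: 0.0285
finger_force: 119.5
```

```bash
python3 st.py
```

```text
{'clock': 17.65, 'qpos': [0.2887, 0.6273, 0.015, 1.9242, -0.0142, 0.5895, -1.6376], 'position': [0.5036, -0.2178, 0.0721], 'tool_rot': [3.1407, -0.0007, -0.3796], 'force': [1.3541, -7.479, 1.1871], 'moment': [-1.4468, -0.4365, -0.017], 'grip_width': 0.0285}
```

Request:
apply_moves --claw '[0.02, 0.02, 0.02]' --xyz '[[0, 0, 0.0], [0, 0, 0.0], [0, 0, 0.0]]' --twist '[[0, 0, 0.05], [0, 0, 0.05], [0, 0, 0]]'

```text
clock: 17.95
position: [0.5035, -0.2179, 0.072]
tool_rot: [3.141, -0.001, -0.48]
force: [2.2, -8.3, 0.0]
grip_width: 0.0287
finger_force: 119.5
```

```bash
python3 st.py; python3 - <<'E'
import pickle;from h import *
f=bot.grab_frame("wrist");pickle.dump(f,open("w5.pkl","wb"))
for n in("w2","w4","w5"):
    h=pickle.load(open(n+".pkl","rb"))["img"].astype(float).mean(2)
    c=h[270:350,328:334].mean(1); d=np.diff(c); print(n,[(270+i,round(d[i],1)) for i in np.where(abs(d)>4)[0]])
    print(np.round(c[10:40]).astype(int).tolist())
E
```

```text
{'clock': 17.95, 'qpos': [0.2692, 0.6284, 0.0423, 1.9253, -0.043, 0.5882, -1.7121], 'position': [0.5035, -0.2179, 0.072], 'tool_rot': [3.1407, -0.0007, -0.4804], 'force': [2.1518, -8.2985, 0.0033], 'moment': [-1.734, -0.4366, 0.0367], 'grip_width': 0.0287}
w2 [(np.int64(282), np.float64(-5.6)), (np.int64(283), np.float64(-23.2)), (np.int64(284), np.float64(-24.5)), (np.int64(297), np.float64(4.7)), (np.int64(337), np.float64(24.6)), (np.int64(338), np.float64(90.2)), (np.int64(339), np.float64(15.7)), (np.int64(342), np.float64(-11.9)), (np.int64(343), np.float64(-94.6)), (np.int64(344), np.float64(-35.1)), (np.int64(346), np.float64(-7.3))]
[83, 82, 83, 77, 54, 30, 29, 29, 30, 29, 29, 29, 29, 28, 29, 29, 29, 29, 34, 37, 37, 37, 37, 38, 38, 37, 38, 37, 37, 37]
w4 [(np.int64(283), np.float64(-24.4)), (np.int64(284), np.float64(-36.3)), (np.int64(301), np.float64(6.6)), (np.int64(343), np.float64(-6.6)), (np.int64(346), np.float64(-7.1))]
[95, 96, 95, 95, 70, 34, 33, 33, 33, 33, 33, 33, 33, 32, 32, 33, 32, 32, 32, 33, 32, 32, 38, 42, 42, 42, 43, 43, 42, 42]
w5 [(np.int64(282), np.float64(-4.4)), (np.int64(283), np.float64(-26.8)), (np.int64(284), np.float64(-30.9)), (np.int64(301), np.float64(6.8)), (np.int64(343), np.float64(-8.8)), (np.int64(346), np.float64(-6.3))]
[96, 96, 96, 91, 64, 34, 33, 34, 33, 33, 32, 33, 33, 33, 32, 33, 32, 33, 32, 32, 33, 32, 39, 41, 42, 42, 42, 43, 42, 42]
```

Request:
apply_moves --claw '[0.02, 0.02]' --xyz '[[0, 0, 0.0], [0, 0, 0.0]]' --twist '[[0, 0, 0.05], [0, 0, 0.05]]'

```text
clock: 18.2
position: [0.5034, -0.2181, 0.072]
tool_rot: [3.141, -0.001, -0.58]
force: [1.6, -9.1, 0.0]
grip_width: 0.0288
finger_force: 119.4
```

```bash
python3 st.py; python3 - <<'E'
import pickle;from h import *
f=bot.grab_frame("wrist");pickle.dump(f,open("w6.pkl","wb"))
H={n:pickle.load(open(n+".pkl","rb"))["img"].astype(np.float32).mean(2) for n in("w2","w4","w5","w6")}
for n,h in H.items():
    c=cv2.resize(h,None,fx=1,fy=1)
    def edge(lo,hi,thr,c0=326,c1=336):
        p=h[lo:hi,c0:c1].mean(1);a,b=p[:3].mean(),p[-3:].mean();t=(a+b)/2
        i=np.where((p[:-1]-t)*(p[1:]-t)<=0)[0][0];return lo+i+(p[i]-t)/(p[i]-p[i+1])
    # nut top-face near edge slope (row of brightness step at left and right)
    print(n,"shank root",round(edge(279,289,0),2),"end",round(edge(293,307,0),2),"nut edge L,R",round(edge(259,272,0,294,302),2),round(edge(259,272,0,358,366),2))
f=H["w6"]
im=lambda n:cv2.convertScaleAbs(cv2.resize(H[n][215:350,265:395],None,fx=3,fy=3,interpolation=2),alpha=2)
cv2.imwrite("pics/cmp2.png",np.hstack([im("w4"),im("w6")]))
E
```

```text
{'clock': 18.2, 'qpos': [0.2502, 0.6297, 0.0691, 1.9264, -0.0715, 0.5873, -1.7856], 'position': [0.5034, -0.2181, 0.072], 'tool_rot': [3.1407, -0.0008, -0.5804], 'force': [1.5611, -9.1194, 0.0082], 'moment': [-1.9069, -0.3065, 0.4096], 'grip_width': 0.0288}
w2 shank root 284.04 end 297.99 nut edge L,R 265.13 265.35
w4 shank root 284.22 end 301.99 nut edge L,R 265.4 265.39
w5 shank root 284.11 end 301.96 nut edge L,R 265.19 265.32
w6 shank root 284.04 end 302.08 nut edge L,R 265.24 265.27
```

View pics/cmp2.png

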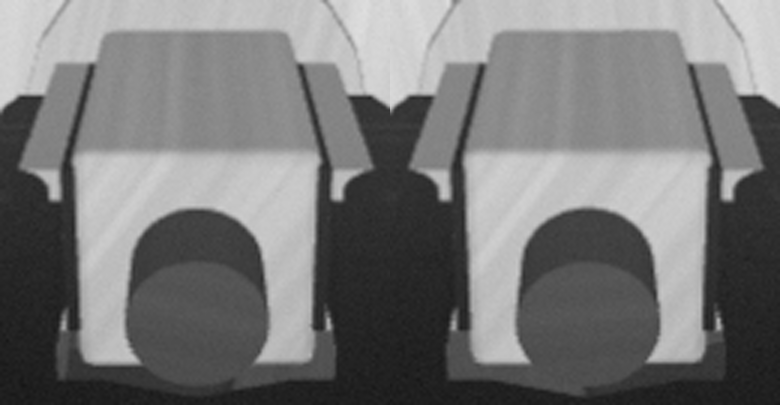

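The nut is still square in the pads in both halves, and the shank end moved only slightly between them (row about 262 in both). I'll compute the nut angle from the shank height exactly.

```bash
python3 - <<'E'
import pickle;from h import *
from scipy.optimize import brentq
rows={"w2":(284.04,297.99,.5021,-.2207,.2216,2.8016),"w4":(284.22,301.99,.5037,-.2175,.0721,-.2),"w6":(284.04,302.08,.5034,-.2181,.0720,-.5804)}
for n,(a,b,x,y,z,yaw) in rows.items():
    f=pickle.load(open(n+".pkl","rb"))
    tx=np.array([np.cos(yaw),np.sin(yaw)])
    for o in (-.001,0,.001):
        q=lambda h:proj(f,[[*(np.array([x,y])+(.008+o)*tx),z+h]])[0,1]+.5
        hs=[brentq(lambda h:q(h)-r,.0,.09) for r in (a,b)]
        print(n,o,np.round(hs,4),"protrusion mm",round((hs[1]-hs[0])*1000,2))
E
```

```text
w2 -0.001 [0.0374 0.0463] protrusion mm 8.95
w2 0 [0.0391 0.0479] protrusion mm 8.8
w2 0.001 [0.0408 0.0495] protrusion mm 8.66
w4 -0.001 [0.0405 0.0513] protrusion mm 10.84
w4 0 [0.0422 0.0529] protrusion mm 10.66
w4 0.001 [0.0439 0.0544] protrusion mm 10.47
w6 -0.001 [0.0404 0.0514] protrusion mm 11.01
w6 0 [0.0421 0.0529] protrusion mm 10.83
w6 0.001 [0.0438 0.0545] protrusion mm 10.64
```

```bash
cat > tex.py <<'E'
import pickle,sys;from h import *
def rect(h,row_end,cx=331):
    # rectify end face: ellipse semi axes ~23.3 x, ~19.8 y
    rx,ry=23.3,19.9; cy=row_end+ry
    g=np.linspace(-.8,.8,81);X,Y=np.meshgrid(g,g)
    p=cv2.remap(h.astype(np.float32),(cx+X*rx).astype(np.float32),(cy+Y*ry).astype(np.float32),cv2.INTER_CUBIC)
    m=(X**2+Y**2)<.62
    A=np.c_[X[m],Y[m],np.ones(m.sum())];c=np.linalg.lstsq(A,p[m],rcond=None)[0]
    q=np.zeros_like(p);q[m]=p[m]-A@c;return q,m
def orient(q,m):
    q=cv2.GaussianBlur(q,(0,0),2.5);gx=cv2.Sobel(q,5,1,0);gy=cv2.Sobel(q,5,0,1)
    m=cv2.erode(m.astype(np.uint8),np.ones((11,11)))>0
    a,b,c=(gx*gx)[m].mean(),(gx*gy)[m].mean(),(gy*gy)[m].mean()
    t=.5*np.degrees(np.arctan2(2*b,a-c)); return round(t,1),round(float(np.hypot(a-c,2*b)/(a+c)),2)  # gradient dir, coherence
E
python3 - <<'E'
from tex import *
fs=[bot.grab_frame("wrist")["img"].astype(float).mean(2) for _ in range(8)]
print("noise",(fs[0]-fs[1])[300:330,320:340].std())
pickle.dump(np.mean(fs,0),open("w7.pkl","wb"))
for n,r in [("w2",298),("w4",302),("w5",302),("w6",302.1),("w7",302.1)]:
    d=pickle.load(open(n+".pkl","rb")); h=d["img"].astype(float).mean(2) if isinstance(d,dict) else d
    h=cv2.GaussianBlur(h,(0,0),.7)
    q,m=rect(h,r);print(n,orient(q,m),round(q[m].std(),2))
    # nut top streaks for control, left patch
    s=h[272:330,294:308];s=cv2.GaussianBlur(s-s.mean(),(0,0),1);gx=cv2.Sobel(s,-1,1,0)[4:-4,3:-3];gy=cv2.Sobel(s,-1,0,1)[4:-4,3:-3]
    print("  nut",round(.5*np.degrees(np.arctan2(2*(gx*gy).mean(),(gx*gx-gy*gy).mean())),1))
# protrusion in w2 camera
from scipy.optimize import brentq
f=pickle.load(open("w2.pkl","rb"));x,y,z,yaw=.5021,-.2207,.2216,2.8016;tx=np.array([np.cos(yaw),np.sin(yaw)])
q=lambda h:proj(f,[[*(np.array([x,y])+(.0072)*tx),z+h]])[0,1]+.5
R=brentq(lambda h:q(h)-284.04,0,.09)
for d in (13.95,17.77,18.04):print(d,(brentq(lambda h:q(h)-284.04-d,0,.09)-R)*1000)
E
```

```text
noise 1.1896025895178837
w2 (np.float32(1.6), 0.78) 0.75
  nut 22.3
w4 (np.float32(-72.9), 0.76) 0.82
  nut 17.8
w5 (np.float32(89.2), 0.75) 0.82
  nut 25.3
w6 (np.float32(82.9), 0.77) 0.79
  nut 24.7
w7 (np.float32(83.6), 0.95) 0.78
  nut 24.1
13.95 8.921979813581435
17.77 11.143339184108147
18.04 11.297073590691653
```

The shank end's grain has turned 98° relative to the nut (about 1.7 rad of nut angle), and 74.5° at the earlier frame. Both put the head at about 97° of turn, which is its wall stop. So the nut is past firm and the clamp is solid. I'll release and rise.

Request:
apply_moves --claw '[0.04, 0.06, 0.085, 0.085, 0.085, 0.085, 0.085, 0.085, 0.085, 0.085, 0.085, 0.085, 0.085]' --xyz '[[0, 0, 0], [0, 0, 0], [0, 0, 0], [0, 0, 0], [0, 0, 0], [0, 0, -0.01], [0, 0, -0.03], [0, 0, -0.03], [0, 0, -0.03], [0, 0, -0.03], [0, 0, -0.03], [0, 0, 0], [0, 0, 0]]' --twist '[[0, 0, 0], [0, 0, 0], [0, 0, 0], [0, 0, 0], [0, 0, 0], [0, 0, 0], [0, 0, 0], [0, 0, 0], [0, 0, 0], [0, 0, 0], [0, 0, 0], [0, 0, 0], [0, 0, 0]]'

```text
clock: 19.95
position: [0.5037, -0.2167, 0.2328]
tool_rot: [-3.141, -0.001, -0.582]
force: [-0.3, 0.2, -0.5]
grip_width: 0.0848
finger_force: 0.0
```

```bash
python3 - <<'E'
from h import *
import pickle
exec(open("st.py").read())
f=bot.grab_frame("wrist");pickle.dump(f,open("w8.pkl","wb"))
for q in("bolt","nut_mid"):
    print(q,[(np.round(r["position"],4).tolist(),round(r["score"],2)) for r in bot.find_in("wrist",q)[:3]])
E
```

```text
{'clock': 19.95, 'qpos': [0.2206, 0.399, 0.1037, 1.8085, -0.0502, 0.9352, -1.8069], 'position': [0.5037, -0.2167, 0.2328], 'tool_rot': [-3.1411, -0.0014, -0.582], 'force': [-0.309, 0.1846, -0.5086], 'moment': [0.0009, 0.056, 0.0399], 'grip_width': 0.0848}
bolt [([0.51, -0.2158, 0.0993], 0.56)]
nut_mid [([0.5085, -0.2226, 0.1125], 0.82)]
```

```bash
python3 -c "
from workcell import bot
print(bot.job_done())"
```

```text
the job is handed in; nothing more can be done
None
```

I handed the job in at about 20 s. By my measurements the T-bolt is in the slot with its head turned to the wall stop, about 97° from lengthwise. The nut is at about 1.7 rad by the shank's grain, past the 1.5 rad solid point, though shank height suggested only about 1.2 rad. The gripper is clear of everything, and I never touched the can, the hammer or the dish.

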